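# Start the clamp screw of the loaded tube station

## Robot

A 6-joint arm with a two-finger parallel gripper is mounted at the origin on a cart in front of the work surface, level with it; the furniture and walls round the work are solid. World frame = base frame: x ahead of the robot, y to its left, z up, the work surface at z = 0. Lengths are in m, angles in rad, forces in N, time in s.
With the tool pointing down it reaches from about 0.375 to 0.9 m from the base axis. Payload 3.1 kg.
Tool frame: the origin (TCP) lies on the centre line of the jaws, within the pads' length; the fingertips stand 8 mm ahead of it and the grasp point (between the pads) lies 11 mm behind it; z points along the fingers, y is the line along which they close (so a half turn about z gives the same grasp; the last joint's range is limited). The gripper opens to 87 mm and grips with 3 to 60 N. Pads are 19 mm wide; open, the fingers measure 117 mm over their backs; the gripper's body (75 mm by 190 mm) begins 51 mm behind the grasp point.
Start: joints at [1.125, 0.527, 1.433, -0, 1.181, -0.178], TCP at [0.165, 0.603, 0.231] pointing down, gripper open.
Joint ranges: [-3.08, 3.08], [-0.75, 2.2], [0.22, 2.44], [-1.43, 4.57], [0, 2.65], [-2.85, 2.85]. Speed limits (rad/s): [2.79, 2.79, 3.14, 3.14, 3.14, 3.14].

## Interface

Orientations are given as a unit quaternion [x, y, z, w].
In Python, from rig import robot gives the robot as it stands. The module is installed in compiled form; this text tells all that it offers.
- The arm moves only by the tool send_rows, never from a script. Its argument "increments" is one flat list of numbers, 7 for each row, row after row: the turn, a rotation vector about the world's x, y, z in rad, then the shift along the world's x, y, z in cm, then the opening, from 0 (shut) to 1 (fully open). A call has 1 to 20 rows; each row shifts and turns the commanded pose from where the row before left it; what a row does not reach is not made up. A row lasts 1/12 s, in which the tool goes at most 41.7 mm and 7.16 degrees, less where a joint would pass 70% of its speed; a pose out of reach is approached as far as the arm can. A call is refused whole if a number of a shift passes 4.17 or a number of a turn 0.125, either way. A call with a gripper value outside its range is refused whole. The fingers move at their own pace and stop on an object; "newtons" is the grip in N (left out, the last holds). Time passes only in rows, so rows that do not move let the fingers close. It gives the time, the measured TCP pose, the force, the opening and the grip force at its end, in the units of the state.
- robot.get_obs(): the state, without advancing time (a new reading comes with each control period).
- robot.camera(name): name is "scene" or "top" or "wrist"; returns a dict with "image" (400x640x3 uint8, red, green, blue), "range_z" (400x640 float32, m along the optical axis (not along the pixel's ray), 0 where there is no reading), "fx", "fy", "cx", "cy" (pixels), "R" (3x3) and "t" (3): a world point X has camera coordinates R X + t. Camera axes: x right, y down, z forward; pixel columns grow to the right and rows downward; lengths in m; the calibration is good to about 2 mm. A picture is of the moment at which its call begins.
- robot.hand_in(): hands the job in; it is judged then, once.
The state is a dict: "time": time; "q": joint angles; "joint_velocities": joint speeds; "joint_torque": joint torques, N m; "position": TCP position; "tool_rot": TCP orientation; "ft_force": force on the tool from outside, world axes, zero at the start; "moment": the same for the moment, N m; "grip_width": finger opening in m; "grip_force": force on a finger pad.
Only numpy, scipy, OpenCV 4.12 (cv2) and the standard library are available. Lean on these libraries where they do the work, as an engineer would, in place of code of your own. Each camera call takes 0.05 s, during which the arm holds its last target. There are 200 camera calls.

## Task

One station of the tube clamp holds the red-capped tube, the other only a white plug: start the hand screw of the station with the tube. Turn its knob backward (counter-clockwise from above) until it drops into the thread as you ease off, then forward one full turn, and finish with the gripper still holding the knob, not letting go. Leave the other screw, the tube, the plug and everything else as they are.

Things in the scene. Friction and masses are not known exactly. Their poses are not given: they have to be found in the camera images.
- clamp: two-station tube clamp fixed to the bench: aluminium base 84 x 326 x 10 mm (x, y, z), origin at its underside's centre. On its y axis, at +y (left) and mirrored at -y (right): a dark threaded boss with the hand screw, 41 mm across, top at 46 mm, foot flange 52 mm across to 16 mm, 62 mm from the origin; a blue tube well 33 mm across, top at 44 mm, 132 mm from the origin
- tube: clear sample tube with a red cap, 16 mm across the cap, 82 mm long, standing in the well of one of the two stations (left or right varies); origin at its foot, top 96 mm above the bench. Not to be handled
- plug: short white blanking plug, head 22 mm across, standing in the well of the empty station; origin at its foot, top 58 mm above the bench. Not to be handled
- top_left (a point): centre of the top face of the left screw's knob (at +y of the clamp): round, black, fluted, 45 mm across, 24 mm high, on an upright axis, underside 24 mm below this point. It can turn and move up and down, not sideways. Unstarted its top is 92 mm above the bench
- mark_left (a point): the white radial mark on top of the left knob, 17.5 mm out from its axis; shows how far the knob is turned
- knob_left (a joint): turn of the left screw, rad, POSITIVE = CLOCKWISE from above (forward, tightening). 0: the thread begins; turned backward to just below 0 it falls 8 mm by its own weight (1.4 N) once let go. Starts at 0.4 to 1.4; back stop at -0.6; undropped it jams forward near 2.2; front stop at 8.2. Stays where left (drag 0.03 N m)
- lift_left (a joint): height of the left screw, m: 0 while it rests unstarted, at any angle; -0.008 just after the thread drop, then 8 mm lower per turn forward (single right-hand thread, 8 mm lead, about 2 mm of play), so -0.016 after one turn. A firm grip carries the screw and can keep it from dropping: loosen the fingers to let it fall
- top_right (a point): centre of the top face of the right screw's knob (at -y of the clamp): round, black, fluted, 45 mm across, 24 mm high, on an upright axis, underside 24 mm below this point. It can turn and move up and down, not sideways. Unstarted its top is 92 mm above the bench
- mark_right (a point): the white radial mark on top of the right knob, 17.5 mm out from its axis; shows how far the knob is turned
- knob_right (a joint): turn of the right screw, rad, POSITIVE = CLOCKWISE from above (forward, tightening). 0: the thread begins; turned backward to just below 0 it falls 8 mm by its own weight (1.4 N) once let go. Starts at 0.4 to 1.4; back stop at -0.6; undropped it jams forward near 2.2; front stop at 8.2. Stays where left (drag 0.03 N m)
- lift_right (a joint): height of the right screw, m: 0 while it rests unstarted, at any angle; -0.008 just after the thread drop, then 8 mm lower per turn forward (single right-hand thread, 8 mm lead, about 2 mm of play), so -0.016 after one turn. A firm grip carries the screw and can keep it from dropping: loosen the fingers to let it fall
- timer: white countdown timer, 70 x 62 x 18 mm, lying behind the clamp; a bystander, origin at its underside's centre
- bottle_amber: amber reagent bottle, 64 mm across, 137 mm high, behind the clamp; a bystander, origin at its underside's centre
- tape_roll: beige tape roll, 86 mm across, 19 mm high, far to the left; a bystander, origin at its underside's centre
- pen_3: green pen, 145 mm long, lying to the left; a bystander, origin at its underside's centre

How it is judged:
By the outcome, as a careful person would: the job done as asked, in the order asked, and still so for the second after the job is handed in, while the arm keeps its last pose, push and grip.
It also fails if it takes over 72 s, if anything falls off the work surface, if the arm or the gripper's body presses on something with over 40 N, if the wrist force passes 120 N, or if a joint passes its speed limit or range.

## Working session

There is one attempt and no reset: what is moved stays moved. The work goes in short steps, Python scripts to look and compute and a tool call to move; the robot and the scene stay as the last step left them, time stands still between calls to the robot, and variables do not carry over. Pictures are saved under pics/ and viewed, at most 10 in all, crops included, and the job is handed in when it is done.

Besides the shell and the picture viewer there is one more tool, called after "Emit:" as a command line: name --argument value ..., lists and objects as JSON in quotes. send_rows: Moves the arm, as the interface text tells. Its arguments: {"type":"object","properties":{"increments":{"type":"array"},"newtons":{"type":"number"}},"required":["increments"]}

```bash
mkdir -p pics; python3 - <<'E'
from rig import robot
import cv2,numpy as np,pickle
o=robot.get_obs();print(o)
ims=[]
for n in("scene","top"):
    c=robot.camera(n);pickle.dump(c,open(n+'.pkl','wb'));ims.append(c['image'][:,:,::-1])
    print(n,c['fx'],c['cx'],c['cy'],c['R'].round(3).tolist(),c['t'].round(3))
cv2.imwrite('pics/a.png',ims[0]);cv2.imwrite('pics/b.png',ims[1])
E
```

```text
{'time': 0.0, 'q': array([ 1.12448517e+00,  5.28461635e-01,  1.43389994e+00,  1.53689685e-05,
        1.18140653e+00, -1.78506115e-01]), 'joint_velocities': array([ 0.00191847, -0.00047318, -0.00041823,  0.00228704,  0.00189553,
       -0.00011984]), 'joint_torque': array([-1.24405702e-03, -4.40055907e+01, -1.76587254e+01,  6.31486997e-02,
        5.85576030e-02, -1.91385629e-04]), 'position': array([0.16504103, 0.60207154, 0.22957516]), 'tool_rot': array([ 1.33505557e-01,  9.91047468e-01, -1.03289301e-03, -3.41076818e-04]), 'ft_force': array([-0.94796322,  0.17555147,  0.4055786 ]), 'moment': array([-0.05083419, -0.00730381,  0.02849074]), 'grip_force': 0.0, 'grip_width': 0.0867072661361539}
scene 378.07626169059523 316.29268785411404 197.01015611336345 [[0.806, -0.591, -0.01], [-0.341, -0.452, -0.824], [0.483, 0.668, -0.566]] [-0.481  0.255  0.836]
top 437.61439152942205 320.1933542115652 195.81608477349585 [[-0.001, -1.0, 0.006], [-0.996, 0.001, -0.086], [0.086, -0.006, -0.996]] [-0.004  0.581  1.354]
```

View pics/a.png

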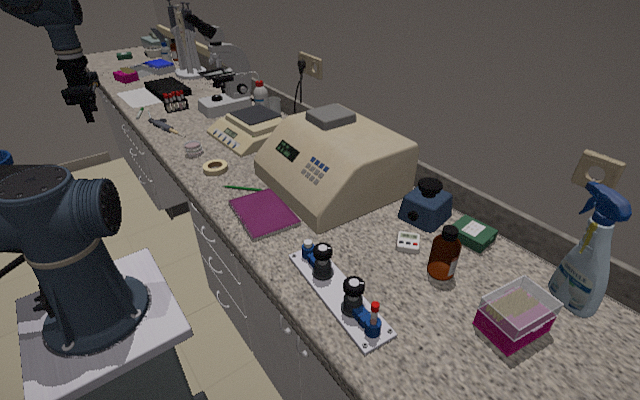

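View pics/b.png

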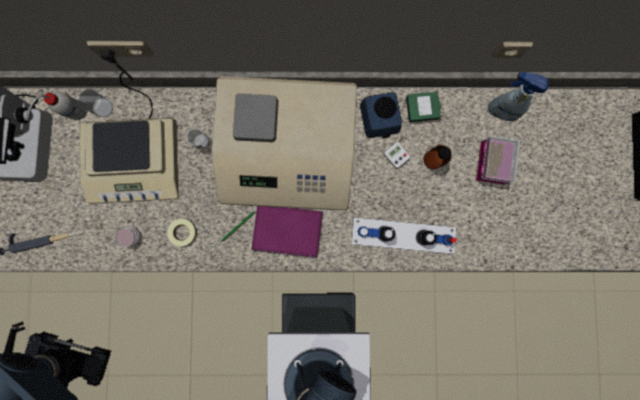

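The scene view shows the red-capped tube at (374,312), in the near, right-hand station, with its knob at about (353,290). In the top view its knob is at about (428,237) and the cap at (453,240).

```bash
cat > h.py <<'E'
import numpy as np,cv2
def ray(c,u,v,z):
    d=c['R'].T@np.array([(u-c['cx'])/c['fx'],(v-c['cy'])/c['fy'],1]);o=-c['R'].T@c['t']
    return o+d*(z-o[2])/d[2]
def proj(c,X):
    p=c['R']@np.array(X)+c['t'];return c['fx']*p[0]/p[2]+c['cx'],c['fy']*p[1]/p[2]+c['cy']
E
python3 - <<'E'
import pickle
from h import *
T=pickle.load(open('top.pkl','rb'));S=pickle.load(open('scene.pkl','rb'))
im=T['image'].astype(int)
# base corners from bright plate mask
m=((im.min(2)>150)).astype(np.uint8);m[:, :345]=0;m[:,465:]=0;m[:210]=0;m[260:]=0
m=cv2.morphologyEx(m,cv2.MORPH_CLOSE,np.ones((5,5)))
n,l,s,ce=cv2.connectedComponentsWithStats(m);i=1+s[1:,4].argmax()
r=cv2.minAreaRect(np.argwhere(l==i)[:,::-1].astype(np.float32));print(r)
b=np.array([ray(T,*p,0.010) for p in cv2.boxPoints(r)]);print(b.round(3),b.mean(0))
d=b[1]-b[0] if np.linalg.norm(b[1]-b[0])>.2 else b[2]-b[1]; d/=np.linalg.norm(d); d*=np.sign(d[1]);c=b.mean(0)
print('dir',d,'knobs',c+.062*d,c-.062*d)
for s in(1,-1):
    k=c+s*.062*d;k[2]=.092;print(proj(T,k),proj(S,k))
mm=((im[:,:,0]>120)&(im[:,:,1]<80))[210:260,345:465];p=np.argwhere(mm).mean(0)+[210,345];print('red',p,ray(T,p[1],p[0],.096))
a=cv2.resize(T['image'][212:260,345:465],None,fx=6,fy=6,interpolation=cv2.INTER_CUBIC)
bb=cv2.resize(S['image'][230:355,280:400],None,fx=2.4,fy=2.4,interpolation=cv2.INTER_CUBIC)
o=np.zeros((600,720,3),np.uint8);o[:288]=a;o[290:590,:288]=bb;cv2.imwrite('pics/c.png',o[:,:,::-1])
E
```

```text
((403.47528076171875, 235.74752807617188), (103.78237915039062, 27.861042022705078), 5.710593223571777)
[[ 0.428 -0.101  0.01 ]
 [ 0.515 -0.11   0.01 ]
 [ 0.482 -0.438  0.01 ]
 [ 0.395 -0.426  0.01 ]] [ 0.45494592 -0.26864843  0.01      ]
dir [ 0.10068138  0.99491872 -0.        ] knobs [ 0.46118817 -0.20696347  0.01      ] [ 0.44870368 -0.33033339  0.01      ]
(np.float64(388.1324643456807), np.float64(233.77423608628095)) (np.float64(321.5850356665031), np.float64(247.1938420522946))
(np.float64(429.5797925323136), np.float64(237.92205343247537)) (np.float64(352.6522804916302), np.float64(281.96442725560763))
red [239.66666667 453.33333333] [ 0.44348342 -0.39982536  0.096     ]
```

View pics/c.png

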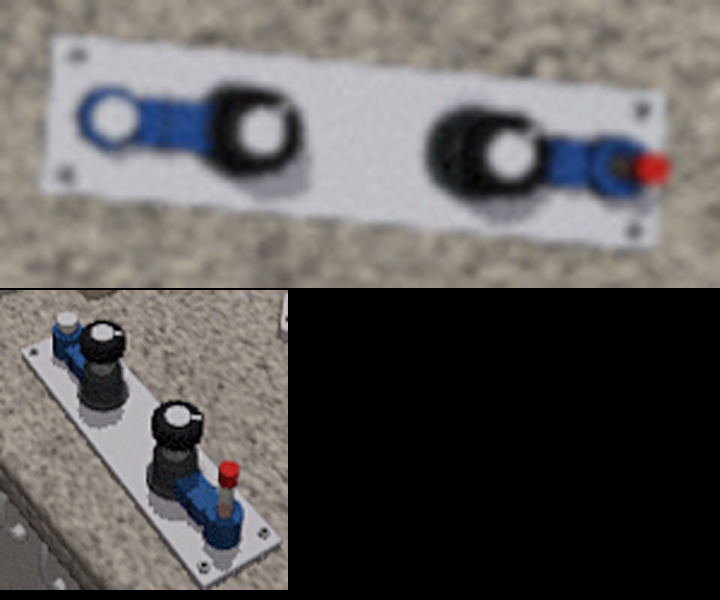

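The crop shows the tube beside the right knob, whose mark points up and to the right (about +x, -y). The knob is at about (0.449, -0.330). I'll fly there along a path clear of the beige instrument.

Emit:
send_rows --increments '[0,0,0,2.35,-3.0,0.7,1,0,0,0,2.35,-3.0,0.7,1,0,0,0,2.35,-3.0,0.7,1,0,0,0,2.35,-3.0,0.7,1,0,0,0,2.35,-3.0,0.7,1,0,0,0,2.35,-3.0,0.7,1,0,0,0,2.35,-3.0,0.7,1,0,0,0,2.35,-3.0,0.7,1,0,0,0,2.35,-3.0,0.7,1,0,0,0,2.35,-3.0,0.7,1,0,0,0,0.2,-3.5,0,1,0,0,0,0.2,-3.5,0,1,0,0,0,0.2,-3.5,0,1,0,0,0,0.2,-3.5,0,1,0,0,0,0.2,-3.5,0,1,0,0,0,0.2,-3.5,0,1,0,0,0,0.2,-3.5,0,1,0,0,0,0.2,-3.5,0,1]'

```text
time: 1.6
position: [0.4158, 0.0212, 0.3004]
tool_rot: [0.133, 0.991, 0.0, -0.0]
ft_force: [0.1, 0.3, 0.2]
grip_width: 0.0869
grip_force: 0.0
```

Emit:
send_rows --increments '[0,0,-0.1,0.33,-3.5,-0.8,1,0,0,-0.1,0.33,-3.5,-0.8,1,0,0,-0.1,0.33,-3.5,-0.8,1,0,0,-0.1,0.33,-3.5,-0.8,1,0,0,-0.1,0.33,-3.5,-0.8,1,0,0,-0.1,0.33,-3.5,-0.8,1,0,0,-0.1,0.33,-3.5,-0.8,1,0,0,-0.1,0.33,-3.5,-0.8,1,0,0,-0.1,0.33,-3.5,-0.8,1,0,0,-0.1,0.33,-3.5,-0.8,1,0,0,0,0,0,0,1,0,0,0,0,0,0,1]'

```text
time: 2.6
position: [0.4488, -0.3288, 0.2193]
tool_rot: [0.593, 0.805, 0.0, -0.001]
ft_force: [-0.8, 0.8, 0.4]
grip_width: 0.0868
grip_force: 0.0
```

```bash
python3 - <<'E'
from rig import robot
from h import *
import pickle
o=robot.get_obs();print(o['time'],o['q'].round(3),o['position'].round(4),o['tool_rot'].round(3))
c=robot.camera('wrist');pickle.dump(c,open('w1.pkl','wb'));cv2.imwrite('pics/w1.png',c['image'][:,:,::-1])
print(proj(c,[.4487,-.330,.092]))
print('rz',c['range_z'][::80,::80].round(3))
E
```

```text
2.6 [-0.833  0.45   1.617  0.     1.076 -1.134] [ 0.4488 -0.3288  0.2193] [ 0.593  0.805  0.    -0.001]
(np.float64(316.66987058655735), np.float64(192.2637745131276))
rz [[1.074 1.073 0.688 0.856 0.324 0.275 0.31  0.263]
 [1.152 1.149 1.149 1.15  0.347 0.347 0.347 0.348]
 [1.237 1.24  1.239 0.377 0.358 0.376 0.375 0.375]
 [1.346 0.095 0.094 0.161 0.396 0.158 0.093 0.094]
 [0.062 0.082 0.087 0.447 0.078 0.078 0.078 0.078]]
```

View pics/w1.png

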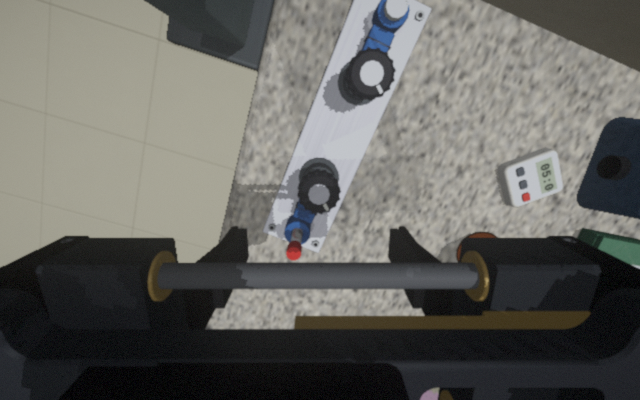

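The wrist view shows the right knob's disc at about (319,194) with its mark pointing to lower right (328,208), and the red cap at (293,252). I'll refine the knob centre from the three views.

```bash
python3 - <<'E'
from h import *
import pickle
g=[.4487,-.330,.092]
def disc(c,guess,r):
    u,v=map(int,map(round,proj(c,guess)));R=r
    P=cv2.cvtColor(c['image'],cv2.COLOR_RGB2GRAY)[v-R:v+R,u-R:u+R]
    P=cv2.resize(P,None,fx=4,fy=4,interpolation=cv2.INTER_CUBIC)
    m=(P>120).astype(np.uint8)
    n,l,s,ce=cv2.connectedComponentsWithStats(m)
    d=[np.hypot(*(ce[i]-2*len(P)/4)) for i in range(1,n)];
    i=1+int(np.argmin(d))
    m=(l==i).astype(np.uint8);dt=cv2.distanceTransform(m,cv2.DIST_L2,5);q=np.argwhere(dt>dt.max()*.9).mean(0)
    return u-R+q[1]/4,v-R+q[0]/4,s[i,4]/16,dt.max()/4
for n,f,r in(('top','top.pkl',7),('scene','scene.pkl',9),('w','w1.pkl',18)):
    c=pickle.load(open(f,'rb'));d=disc(c,g,r);print(n,np.round(d,2),ray(c,d[0],d[1],.093).round(4))
c=pickle.load(open('w1.pkl','rb'))
print(c['range_z'][190:200,315:325].mean(),(c['R']@g+c['t'])[2], 'mark',ray(c,328,208,.092))
a=cv2.resize(c['image'][160:270,260:370],(770,600)[:1]*2 if 0 else (600,600),interpolation=cv2.INTER_CUBIC);cv2.imwrite('pics/w1c.png',a[:,:,::-1])
E
```

```text
top [430.08 237.73  51.56   3.55] [ 0.4493 -0.3316  0.093 ]
scene [354.18 282.27  73.06   4.15] [ 0.45   -0.3335  0.093 ]
w [318.88 194.23 282.94   8.95] [ 0.4514 -0.331   0.093 ]
0.286687 0.2922101547697479 mark [ 0.46485776 -0.34264111  0.092     ]
```

Emit:
send_rows --increments '[0,0,0,0.1,-0.3,-1.5,0.75,0,0,0,0,0,-1.5,0.75,0,0,0,0,0,-1.5,0.75,0,0,0,0,0,-1.5,0.75,0,0,0,0,0,-1.5,0.75,0,0,0,0,0,-1.5,0.75,0,0,0,0,0,-1.5,0.75,0,0,0,0,0,-1.5,0.75,0,0,0,0,0,-1.0,0.75,0,0,0,0,0,-0.8,0.75,0,0,0,0,0,-0.8,0.75,0,0,0,0,0,0,0.75,0,0,0,0,0,0,0.75]'

```text
time: 3.73
position: [0.4504, -0.33, 0.0746]
tool_rot: [0.592, 0.806, 0.0, -0.0]
ft_force: [0.3, -0.1, 0.1]
grip_width: 0.065
grip_force: 0.0
```

```bash
python3 - <<'E'
from rig import robot
from h import *
import pickle
o=robot.get_obs();print(o['time'],o['q'].round(3),o['position'].round(4),o['ft_force'].round(1))
c=robot.camera('wrist');pickle.dump(c,open('w2.pkl','wb'));cv2.imwrite('pics/w2.png',c['image'][:,:,::-1])
print(proj(c,[.45,-.332,.092]))
E
```

```text
3.7333 [-0.833  0.667  1.724  0.     0.751 -1.136] [ 0.4504 -0.33    0.0746] [ 0.3 -0.1  0.1]
(np.float64(314.2553072530001), np.float64(265.72198476394203))
```

View pics/w2.png

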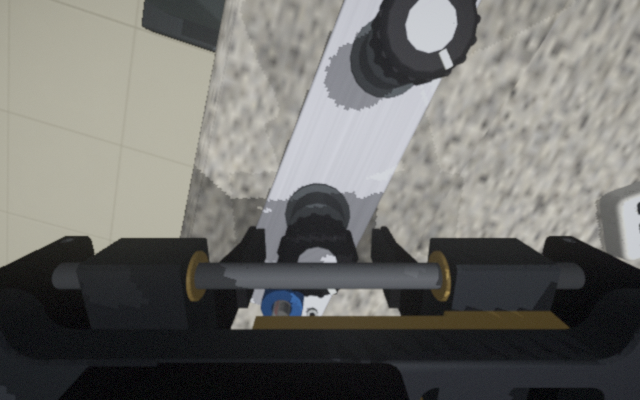

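The jaws stand either side of the knob, with its centre at about (318,260), so the grip is centred. I'll close and turn back 0.4 rad.

Emit:
send_rows --increments '[0,0,0,0,-0.1,-0.1,0.4,0,0,0,0,0,0,0.4,0,0,0,0,0,0,0.4,0,0,0,0,0,0,0.4,0,0,0,0,0,0,0.4,0,0,0,0,0,0,0.4]' --newtons 20

```text
time: 4.28
position: [0.4502, -0.3316, 0.0738]
tool_rot: [0.592, 0.806, -0.0, 0.0]
ft_force: [-1.9, -1.0, 1.2]
grip_width: 0.0444
grip_force: 20.0
```

Emit:
send_rows --increments '[0,0,0.05,0,0,0,0.4,0,0,0.05,0,0,0,0.4,0,0,0.05,0,0,0,0.4,0,0,0.05,0,0,0,0.4,0,0,0.05,0,0,0,0.4,0,0,0.05,0,0,0,0.4,0,0,0.05,0,0,0,0.4,0,0,0.05,0,0,0,0.4,0,0,0,0,0,0,0.4]'

```text
time: 5.03
position: [0.4502, -0.3315, 0.0737]
tool_rot: [0.42, 0.908, -0.0, 0.0]
ft_force: [-1.2, -1.1, 1.4]
grip_width: 0.0447
grip_force: 20.0
```

```bash
cat > look.py <<'E'
import sys
from rig import robot
from h import *
import pickle
o=robot.get_obs();print(o['time'],'q6',o['q'][5].round(3),o['position'].round(4),o['ft_force'].round(1),o['moment'].round(2),o['grip_width'].round(4))
s=robot.camera('scene');w=robot.camera('wrist');pickle.dump((s,w),open(sys.argv[1]+'.pkl','wb'))
u,v=map(round,proj(s,[.45,-.332,.092]));a=cv2.resize(s['image'][v-25:v+25,u-25:u+25],(400,400),interpolation=cv2.INTER_CUBIC)
b=cv2.resize(w['image'][150:330,230:410],(400,400),interpolation=cv2.INTER_CUBIC)
cv2.imwrite('pics/'+sys.argv[1]+'.png',np.hstack([a,b])[:,:,::-1])
print('wrist rz column',w['range_z'][180:264:6,318].round(4))
g=[.45,-.332,.085];print('expected depth rim', (w['R']@g+w['t'])[2].round(4))
E
python3 look.py g1
```

```text
Traceback (most recent call last):
  File "look.py", line 5, in <module>
    o=robot.get_obs();print(o['time'],'q6',o['q'][5].round(3),o['position'].round(4),o['ft_force'].round(1),o['moment'].round(2),o['grip_width'].round(4))
                                                                                                                                 ^^^^^^^^^^^^^^^^^^^^^
AttributeError: 'float' object has no attribute 'round'
```

```bash
sed -i "s/o\['grip_width'\].round(4)/round(o['grip_width'],4)/" look.py; python3 look.py g1
```

```text
5.0333 q6 -1.538 [ 0.4502 -0.3315  0.0737] [-1.2 -1.1  1.4] [-0.09  0.19  0.03] 0.0447
wrist rz column [0.2229 0.2184 0.2135 0.1978 0.1904 0.1928 0.1626 0.1526 0.1492 0.1473
 0.1488 0.1486 0.1503 0.1509]
expected depth rim 0.1588
```

View pics/g1.png

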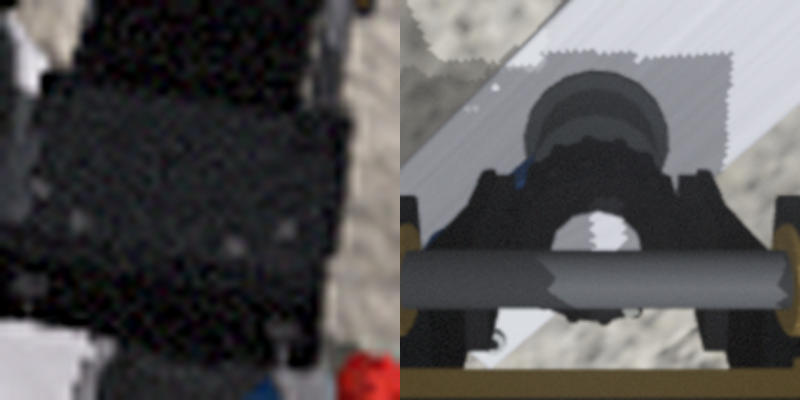

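In the wrist view the disc's top edge and the knob's fluted rim are visible between the jaws (disc at crop (597,230)); the gripper hides the knob from the scene camera. I'll use wrist depth on the knob to detect the drop. Another 0.25 rad, then ease.

Emit:
send_rows --increments '[0,0,0.05,0,0,0,0.4,0,0,0.05,0,0,0,0.4,0,0,0.05,0,0,0,0.4,0,0,0.05,0,0,0,0.4,0,0,0.05,0,0,0,0.4,0,0,0,0,0,0,0.4,0,0,0,0,0,0,0.6,0,0,0,0,0,0,0.6,0,0,0,0,0,0,0.6,0,0,0,0,0,0,0.6]'

```text
time: 5.97
position: [0.4504, -0.3311, 0.0734]
tool_rot: [0.304, 0.953, 0.0, -0.0]
ft_force: [-0.4, -0.3, -0.1]
grip_width: 0.0519
grip_force: 0.0
```

```bash
echo "p=w['range_z'][234:258,308:328];print('patch median',np.median(p[p>0]))" >> look.py; python3 look.py g2; python3 -c "
import pickle,numpy as np;s,w=pickle.load(open('g1.pkl','rb'));p=w['range_z'][234:258,308:328];print('g1',np.median(p))"
```

```text
5.9667 q6 -1.786 [ 0.4504 -0.3311  0.0734] [-0.4 -0.3 -0.1] [-0.05  0.01 -0.03] 0.0519
wrist rz column [0.2234 0.2175 0.2147 0.2001 0.1906 0.1919 0.1617 0.1549 0.1495 0.1483
 0.1495 0.1486 0.1511 0.1517]
expected depth rim 0.1585
patch median 0.14906608
g1 0.14956991
```

Emit:
send_rows --increments '[0,0,0,0,0,0,0.4,0,0,0,0,0,0,0.4,0,0,0,0,0,0,0.4,0,0,0,0,0,0,0.4,0,0,0.05,0,0,0,0.4,0,0,0.05,0,0,0,0.4,0,0,0.05,0,0,0,0.4,0,0,0.05,0,0,0,0.4,0,0,0.05,0,0,0,0.4,0,0,0,0,0,0,0.4,0,0,0,0,0,0,0.6,0,0,0,0,0,0,0.6,0,0,0,0,0,0,0.6,0,0,0,0,0,0,0.6]'

```text
time: 7.23
position: [0.4504, -0.3312, 0.0736]
tool_rot: [0.183, 0.983, 0.0, 0.0]
ft_force: [0.3, 0.1, -1.0]
grip_width: 0.0518
grip_force: 0.0
```

```bash
python3 look.py g3
```

```text
7.2333 q6 -2.037 [ 0.4504 -0.3312  0.0736] [ 0.3  0.1 -1. ] [-0.06  0.03  0.05] 0.0518
wrist rz column [0.2238 0.2187 0.2136 0.2005 0.1906 0.1718 0.1619 0.1563 0.1548 0.1556
 0.1562 0.1571 0.1583 0.1607]
expected depth rim 0.1585
patch median 0.15734974
```

It dropped: wrist depth on the knob grew from 149 to 157 mm. Next I lower 8 mm, regrip, and turn forward following the 8 mm lead (0.1 rad and -0.127 mm per row).

Emit:
send_rows --increments '[0,0,0,0,0,-0.4,0.6,0,0,0,0,0,-0.4,0.6,0,0,0,0,0,0,0.4,0,0,0,0,0,0,0.4,0,0,0,0,0,0,0.4,0,0,0,0,0,0,0.4]' --newtons 20

```text
time: 7.83
position: [0.45, -0.3314, 0.0654]
tool_rot: [0.183, 0.983, 0.0, -0.0]
ft_force: [-1.5, -1.5, -1.9]
grip_width: 0.0448
grip_force: 20.0
```

Emit:
send_rows --increments '[0,0,-0.1,0,0,-0.0127,0.4,0,0,-0.1,0,0,-0.0127,0.4,0,0,-0.1,0,0,-0.0127,0.4,0,0,-0.1,0,0,-0.0127,0.4,0,0,-0.1,0,0,-0.0127,0.4,0,0,-0.1,0,0,-0.0127,0.4,0,0,-0.1,0,0,-0.0127,0.4,0,0,-0.1,0,0,-0.0127,0.4,0,0,-0.1,0,0,-0.0127,0.4,0,0,-0.1,0,0,-0.0127,0.4,0,0,0,0,0,0,0.4]'

```text
time: 8.75
position: [0.4501, -0.3312, 0.0642]
tool_rot: [0.633, 0.775, -0.0, -0.0]
ft_force: [-0.2, -0.3, -1.5]
grip_width: 0.0443
grip_force: 20.0
```

```bash
python3 look.py g4
```

```text
8.75 q6 -1.035 [ 0.4501 -0.3312  0.0642] [-0.2 -0.3 -1.5] [-0.14  0.13  0.02] 0.0443
wrist rz column [0.213  0.2114 0.2103 0.2006 0.1879 0.1825 0.1632 0.1538 0.1475 0.1467
 0.1476 0.1491 0.149  0.1506]
expected depth rim 0.1499
patch median 0.14833787
```

Emit:
send_rows --increments '[0,0,-0.1,0,0,-0.0127,0.4,0,0,-0.1,0,0,-0.0127,0.4,0,0,-0.1,0,0,-0.0127,0.4,0,0,-0.1,0,0,-0.0127,0.4,0,0,-0.1,0,0,-0.0127,0.4,0,0,-0.1,0,0,-0.0127,0.4,0,0,-0.1,0,0,-0.0127,0.4,0,0,-0.1,0,0,-0.0127,0.4,0,0,-0.1,0,0,-0.0127,0.4,0,0,-0.1,0,0,-0.0127,0.4,0,0,-0.1,0,0,-0.0127,0.4,0,0,-0.1,0,0,-0.0127,0.4,0,0,-0.1,0,0,-0.0127,0.4,0,0,-0.1,0,0,-0.0127,0.4,0,0,-0.1,0,0,-0.0127,0.4,0,0,-0.1,0,0,-0.0127,0.4,0,0,-0.1,0,0,-0.0127,0.4,0,0,0,0,0,0,0.4]'

```text
time: 10.35
position: [0.4504, -0.3315, 0.0621]
tool_rot: [0.999, 0.037, 0.0, 0.0]
ft_force: [-0.2, -1.2, -0.8]
grip_width: 0.0445
grip_force: 20.0
```

Emit:
send_rows --increments '[0,0,-0.1,0,0,-0.0127,0.4,0,0,-0.1,0,0,-0.0127,0.4,0,0,-0.1,0,0,-0.0127,0.4,0,0,-0.1,0,0,-0.0127,0.4,0,0,-0.1,0,0,-0.0127,0.4,0,0,-0.1,0,0,-0.0127,0.4,0,0,-0.1,0,0,-0.0127,0.4,0,0,-0.1,0,0,-0.0127,0.4,0,0,-0.1,0,0,-0.0127,0.4,0,0,-0.1,0,0,-0.0127,0.4,0,0,-0.1,0,0,-0.0127,0.4,0,0,-0.1,0,0,-0.0127,0.4,0,0,-0.1,0,0,-0.0127,0.4,0,0,-0.1,0,0,-0.0127,0.4,0,0,-0.1,0,0,-0.0127,0.4,0,0,-0.1,0,0,-0.0127,0.4,0,0,-0.1,0,0,-0.0127,0.4,0,0,0,0,0,0,0.4]'

```text
time: 11.85
position: [0.4501, -0.3317, 0.06]
tool_rot: [-0.688, 0.726, -0.0, -0.0]
ft_force: [-2.3, -1.8, -1.2]
grip_width: 0.0445
grip_force: 20.0
```

```bash
python3 look.py g5
```

```text
11.85 q6 2.361 [ 0.4501 -0.3317  0.06  ] [-2.3 -1.8 -1.2] [-0.26  0.5  -0.04] 0.0445
wrist rz column [0.186  0.1856 0.1871 0.1881 0.1871 0.1779 0.1634 0.1533 0.1488 0.1476
 0.1491 0.1477 0.1477 0.1508]
expected depth rim 0.1458
patch median 0.14828652
```

View pics/g5.png

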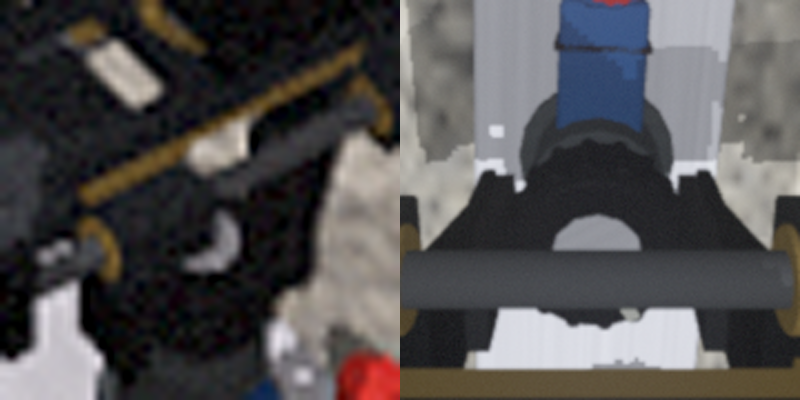

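The knob is held with the mark at the same place relative to the jaws (crop (630,312)), so there was no slip. 4.4 rad done; now I regrip: open slightly, rotate the tool back 2.4 rad, and close.

Emit:
send_rows --increments '[0,0,0,0,0,0,0.6,0,0,0,0,0,0,0.6,0,0,0,0,0,0,0.6,0,0,0,0,0,0,0.6,0,0,0.1,0,0,0,0.6,0,0,0.1,0,0,0,0.6,0,0,0.1,0,0,0,0.6,0,0,0.1,0,0,0,0.6,0,0,0.1,0,0,0,0.6,0,0,0.1,0,0,0,0.6,0,0,0.1,0,0,0,0.6,0,0,0.1,0,0,0,0.6,0,0,0.1,0,0,0,0.6,0,0,0.1,0,0,0,0.6,0,0,0.1,0,0,0,0.6,0,0,0.1,0,0,0,0.6]'

```text
time: 13.28
position: [0.4506, -0.3311, 0.0601]
tool_rot: [0.978, -0.209, 0.0, -0.0]
ft_force: [0.0, 0.2, -0.4]
grip_width: 0.0522
grip_force: 0.0
```

Emit:
send_rows --increments '[0,0,0.1,0,0,0,0.6,0,0,0.1,0,0,0,0.6,0,0,0.1,0,0,0,0.6,0,0,0.1,0,0,0,0.6,0,0,0.1,0,0,0,0.6,0,0,0.1,0,0,0,0.6,0,0,0.1,0,0,0,0.6,0,0,0.1,0,0,0,0.6,0,0,0.1,0,0,0,0.6,0,0,0.1,0,0,0,0.6,0,0,0.1,0,0,0,0.6,0,0,0.1,0,0,0,0.6,0,0,0,0,0,0,0.6]'

```text
time: 14.37
position: [0.4505, -0.3311, 0.06]
tool_rot: [0.926, 0.378, 0.0, 0.0]
ft_force: [0.2, -0.3, -0.9]
grip_width: 0.0522
grip_force: 0.0
```

```bash
python3 look.py g6
```

```text
14.3667 q6 -0.039 [ 0.4505 -0.3311  0.06  ] [ 0.2 -0.3 -0.9] [-0.1   0.09 -0.07] 0.0522
wrist rz column [0.2091 0.2105 0.2056 0.2012 0.1881 0.1775 0.1624 0.1514 0.1486 0.1483
 0.1481 0.1489 0.1493 0.1509]
expected depth rim 0.1463
patch median 0.14894435
```

View pics/g6.png

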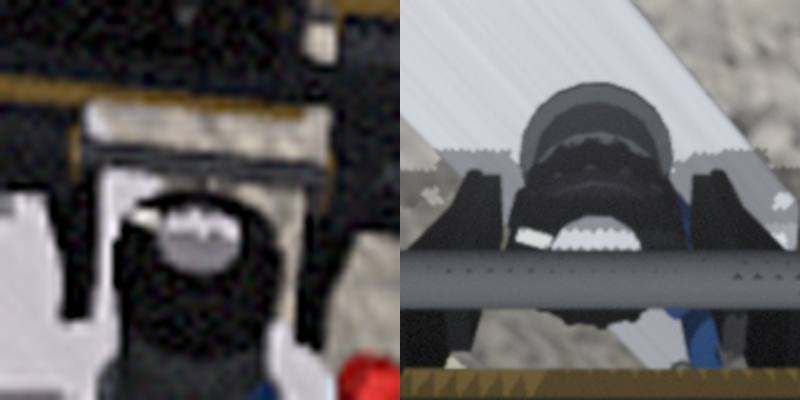

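The scene crop shows the mark at (146,217) with the disc at about (200,232); the wrist crop shows the mark at (533,239).

```bash
python3 - <<'E'
import pickle
from h import *
s,w=pickle.load(open('g6.pkl','rb'))
u,v=map(round,proj(s,[.45,-.332,.092]))
m=ray(s,u-25+146/8,v-25+217/8,.0785)
m2=ray(w,230+(533-400)*.45,150+239*.45,.0785)
for p in(m,m2):
    d=p[:2]-np.array([.4505,-.3318]);print(p,np.hypot(*d),np.degrees(np.arctan2(d[1],d[0])))
E
```

```text
[ 0.44436367 -0.31898848  0.0785    ] 0.01420526929811073 115.5930053276724
[ 0.44412637 -0.31787614  0.0785    ] 0.015313293385503366 114.59587142749999
```

The mark is at about 115°, against 118° expected, so the knob followed the tool. I'll regrip and turn the last 1.95 rad.

Emit:
send_rows --increments '[0,0,0,0,0,0,0.4,0,0,0,0,0,0,0.4,0,0,0,0,0,0,0.4,0,0,0,0,0,0,0.4,0,0,0,0,0,0,0.4]' --newtons 20

```text
time: 14.88
position: [0.4504, -0.3312, 0.06]
tool_rot: [0.926, 0.377, 0.0, -0.0]
ft_force: [0.7, -0.3, -0.2]
grip_width: 0.0447
grip_force: 20.0
```

Emit:
send_rows --increments '[0,0,-0.1,0,0,-0.0127,0.4,0,0,-0.1,0,0,-0.0127,0.4,0,0,-0.1,0,0,-0.0127,0.4,0,0,-0.1,0,0,-0.0127,0.4,0,0,-0.1,0,0,-0.0127,0.4,0,0,-0.1,0,0,-0.0127,0.4,0,0,-0.1,0,0,-0.0127,0.4,0,0,-0.1,0,0,-0.0127,0.4,0,0,-0.1,0,0,-0.0127,0.4,0,0,-0.1,0,0,-0.0127,0.4,0,0,-0.1,0,0,-0.0127,0.4,0,0,-0.1,0,0,-0.0127,0.4,0,0,-0.1,0,0,-0.0127,0.4,0,0,-0.1,0,0,-0.0127,0.4,0,0,-0.1,0,0,-0.0127,0.4,0,0,-0.1,0,0,-0.0127,0.4,0,0,-0.1,0,0,-0.0127,0.4,0,0,-0.1,0,0,-0.0127,0.4,0,0,-0.1,0,0,-0.0127,0.4,0,0,-0.05,0,0,-0.006,0.4]'

```text
time: 16.55
position: [0.4503, -0.3318, 0.0575]
tool_rot: [0.831, -0.556, 0.0, 0.0]
ft_force: [-1.3, -1.2, -0.3]
grip_width: 0.0445
grip_force: 20.0
```

Emit:
send_rows --increments '[0,0,0,0,0,0,0.4,0,0,0,0,0,0,0.4,0,0,0,0,0,0,0.4]'

```text
time: 16.8
position: [0.4503, -0.3317, 0.0575]
tool_rot: [0.832, -0.554, 0.0, 0.0]
ft_force: [-0.3, -1.5, -1.0]
grip_width: 0.0447
grip_force: 20.0
```

```bash
python3 look.py g7
```

```text
16.8 q6 1.912 [ 0.4503 -0.3317  0.0575] [-0.3 -1.5 -1. ] [-0.27  0.34 -0.04] 0.0447
wrist rz column [0.207  0.2016 0.186  0.1857 0.1873 0.1765 0.1617 0.1524 0.1483 0.1477
 0.1485 0.1494 0.1494 0.1501]
expected depth rim 0.1437
patch median 0.14882699
```

View pics/g7.png

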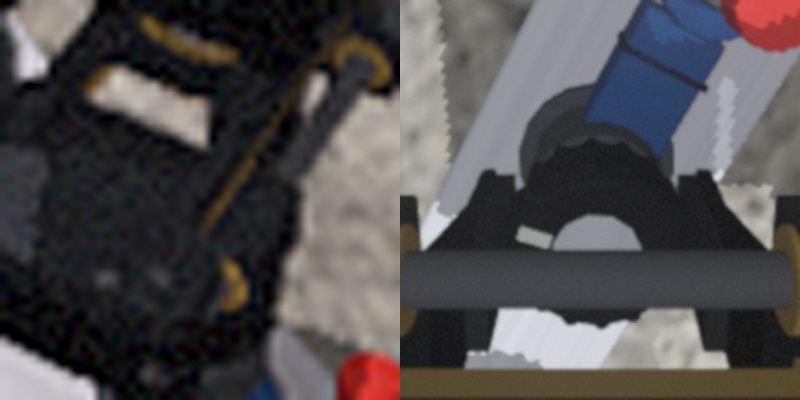

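The mark stays fixed relative to the jaws (crop (533,237)), so the knob turned the full amount. It is about 16 mm below its starting height and still gripped.

```bash
python3 -c "
from rig import robot;print(robot.hand_in())"
```

```text
the job is handed in; nothing more can be done
None
```

I started the right-hand screw (the station with the red-capped tube): its knob went back until it dropped into the thread, then forward about 6.35 rad (one full turn), ending about 16 mm lower and still gripped, and the job is handed in.

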